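# Wedge a rocking stool firm

## Task

The little footstool on the bench rocks because one leg, the one the wooden wedge points at, is too short. Using only the fingertips and picking nothing up, push the wedge, thin end first, in under that foot until it is snug, takes some weight and the stool no longer rocks, but stop before you shove the stool along or jack it up, and leave the other things alone. Then press firmly down on the seat corner above the wedged foot to feel that it no longer gives, and finish while still pressing there.

Things in the scene. Friction and masses are not known exactly. Their poses are not given: they have to be found in the camera images.
- stool: Low square wooden footstool, loose, about 1.4 kg: seat board 202 x 200 x 26 mm, its top 100 mm above the bench, on four splayed legs with flat feet about 20 mm square, foot centres 206 mm apart. Origin on the bench plane under the centre of the short leg's foot; z up; x along one side to the next leg, away from the wedge; y along the other side; seat centre at x = y = 103 mm.
- seat_corner (a point): Point on top of the seat, 100 mm above the bench, 20 mm in x and 20 mm in y from the stool's origin: the seat corner over the short leg, where to press. The edges of the seat are 18 mm from it.
- wedge: Loose wooden wedge on the bench, 50 g: 150 mm long, 45 mm wide, flat underneath, top sloping evenly from 16 mm thick at the butt to 2 mm at the thin end. Origin at the centre of its underside, z up, x along it towards the thin end, which lies 15 to 40 mm before the short foot and points at it within about 6 degrees and 8 mm.
- wedge_butt (a point): Centre of the wedge's upright butt face (45 mm wide, 16 mm high), 8 mm above its underside: where to push, square to the stool's side. Alone the wedge slides with less than 1 N; where it meets the foot the push needed climbs within 2 mm to 4 to 7 N, which is snug; more than about 8 N shoves the whole stool along.
- wedge_tip (a point): Middle of the wedge's thin end, 1 mm above its underside.
- pencil: Red carpenter's pencil, 174 x 11 x 7 mm, lying on the bench; to be left alone. Origin at its middle, underneath.
- try_square: Try square with yellow blade, 300 x 101 x 16 mm, lying on the bench; to be left alone. Origin at its middle, underneath.
- sanding_block: Cork sanding block, 97 x 60 x 26 mm, on the bench; to be left alone. Origin at its middle, underneath.
- foot_spot (a point): Point on the bench under the centre of the short foot. That foot hangs 4 to 9 mm above the bench (unknown, differs each time); the other three stand on it. The stool's balance lies towards the opposite leg, so it stands level by itself; pressing the seat over the short foot with 3 to 6 N rocks it down until the foot lands.
There are look-alikes about, which are no part of the job. Several things have the shape of the wedge; the one meant has the colours described above.

How it is judged (in metres and radians):
On the way:
1. the wedge is under the short foot and takes weight (over 0.7 N) with nothing pressing on the stool, which stands level (contact force between wedge and stool above 0.7 N and contact force between the fingers and stool below 0.3 N and x of wedge_tip in the frame of stool above 0.005 m and angle between stool's own z axis and vertical below 0.009 rad), for 0.2 s.
At the end, for the whole second after the job is handed in: The fingertips press on the seat within 60 mm of the corner above the short foot with more than 4 N, and the stool does not give: it is level to 0.011 rad, at rest, within 15 mm of where it stood, and the wedge, its thin end past the middle of the short foot, bears more than 2 N of it (contact force between the fingers and stool above 4 N and horizontal distance between the grasp point and seat_corner below 0.06 m and angle between stool's own z axis and vertical below 0.011 rad and contact force between wedge and stool above 2 N and x of wedge_tip in the frame of stool above 0.005 m and distance of stool from where it was at the start of the episode below 0.015 m and linear speed of each of stool, wedge below 0.01 m/s); the arm keeps its last pose, push and grip.
It fails at once if the wedge is picked up or flipped (height (world z) of any of wedge_butt, wedge_tip above 0.02 m).
It fails at once if the stool is lifted or tipped (angle between stool's own z axis and vertical above 0.085 rad or height (world z) of stool above 0.012 m).
It fails at once if the stool is shoved along (distance of stool from where it was at the start of the episode above 0.03 m).
It fails at once if another thing is disturbed (distance of any of pencil, try_square, sanding_block from where it was at the start of the episode above 0.02 m).
It also fails if it takes over 48 s, if anything falls off the work surface, if the arm or the gripper's body presses on something with over 40 N, if the wrist force passes 120 N, or if a joint passes its speed limit or range.

## Robot

A 6-joint arm with a two-finger parallel gripper is mounted at the origin on a cart in front of the work surface, level with it; the furniture and walls round the work are solid. World frame = base frame: x ahead of the robot, y to its left, z up, the work surface at z = 0. Lengths are in mm, angles in rad, forces in N, time in s.
With the tool pointing down it reaches from about 300 to 775 mm from the base axis. Payload 14.6 kg.
Tool frame: the origin (TCP) lies between the finger pads; the fingertips stand ctrl.nose_length ahead of it and the grasp point (between the pads) lies 11 mm behind it (ctrl.nose_length is the distance from the TCP to the fingertips, in mm); z points along the fingers, y is the direction in which the jaws open and shut (so a half turn about z gives the same grasp; the last joint's range is limited). The gripper opens to 94 mm and grips with 3 to 60 N. Pads are 16 mm wide; open, the fingers measure 119 mm over their backs; the gripper's body (75 mm by 177 mm) begins 78 mm behind the grasp point.
Start: joints at [1.156, 0.3, 1.521, -0, 1.321, -0.067], TCP at [187.454, 517.059, 213.446] pointing down, gripper open.
Joint ranges: [-3.03, 3.03], [-0.79, 2.21], [0.23, 2.52], [-1.04, 4.18], [0, 3.07], [-2.55, 2.55]. Speed limits (rad/s): [2.22, 2.22, 2.57, 3.14, 3.14, 3.14].

## Interface

Orientations are given as a unit quaternion [w, x, y, z].
In Python, from workcell import readout, camera, camera_info, job, ctrl gives the robot as it stands.
- The arm moves only by the shell command python3 -m pendant 'ROWS'. ROWS is JSON, a list of rows, each a list of 7 numbers: the turn, a rotation vector about the tool's x, y, z in rad, then the shift along the tool's x, y, z in cm, then the finger opening in cm, from 0 to 9.4. In form: [[rx, ry, rz, dx, dy, dz, grip], ...]. A call has 1 to 8 rows; each row is the pose to reach, as a shift and turn from the pose commanded when the call began, along the tool's axes at that moment; what a row does not reach only later rows make up. A row lasts 1/10 s, in which the tool goes at most 50 mm and 8.59 degrees, less where a joint would pass 70% of its speed; a pose out of reach is approached as far as the arm can. A call with a gripper value outside its range is refused whole. The fingers move at their own pace and stop on an object; the grip force is fixed at half the most. Time passes only in rows, so rows that repeat a pose let the fingers close. It gives the time, the measured TCP pose, the force and the opening at its end, in the units of the state.
- readout.observe(): the state, without advancing time (a new reading comes with each control period).
- camera(name): name is "scene" or "top"; returns (picture, depth): 384x512x3 uint8, red, green, blue; 384x512 float32, mm along the optical axis (not along the pixel's ray), 0 where there is no reading.
- camera_info(name): a dict with "camera_matrix" (3x3 intrinsics, pixels), "R" (3x3) and "t" (3): a world point X has camera coordinates R X + t. Camera axes: x right, y down, z forward; pixel columns grow to the right and rows downward; lengths in mm; the calibration is good to about 2 mm. A picture is of the moment at which its call begins. camera_info takes no time and is no camera call.
- job.sign_off(): hands the job in, once; it reports no verdict.
The state is a dict: "clock": time; "qpos": joint angles; "dq": joint speeds; "joint_torque": joint torques, N m; "tcp_pos": TCP position; "ee_rot": TCP orientation; "ft_force": force on the tool from outside, world axes, zero at the start; "wrist_torque": the same for the moment, N m; "gripper_width": finger opening in mm.
Only numpy, scipy, OpenCV 4.12 (cv2) and the standard library are available. Lean on these libraries where they do the work, as an engineer would, in place of code of your own. Each camera call takes 0.05 s, during which the arm holds its last target.

## Working session

There is one attempt and no reset: what is moved stays moved. The work goes in short steps, Python scripts to look and compute and a shell command to move; the robot and the scene stay as the last step left them, time stands still between calls to the robot, and variables do not carry over. Pictures are saved under pics/ and viewed, and the job is handed in when it is done.

```bash
mkdir -p pics; ls
python3 - <<'E'
from workcell import readout,camera,camera_info,job,ctrl
import cv2,numpy as np
print(readout.observe()); print(ctrl.nose_length)
for n in("scene","top"):
    p,d=camera(n); cv2.imwrite(f"pics/{n}0.png",p[:,:,::-1]); np.save(f"pics/{n}0d.npy",d)
    i=camera_info(n); print(n,i)
E
```

```text
pics
{'clock': 0.0, 'qpos': array([ 1.15639289e+00,  3.00462861e-01,  1.52161695e+00, -9.64405186e-06,
        1.32069573e+00, -6.65650134e-02]), 'dq': array([0.00140959, 0.00117197, 0.00156534, 0.0001238 , 0.00025031,
       0.00105756]), 'joint_torque': array([ 7.47041622e-05, -5.31801081e+01, -3.52738810e+01,  7.07524410e-02,
        2.43816606e-02,  6.87772672e-05]), 'tcp_pos': array([187.35551986, 516.82058681, 212.87567232]), 'ee_rot': array([-1.36329110e-04,  1.73042546e-01,  9.84914173e-01, -5.75536523e-04]), 'ft_force': array([ 0.25195171, -0.76517733, -0.88229613]), 'wrist_torque': array([ 0.02803073, -0.02653649, -0.00123657]), 'gripper_width': 93.77572878277377}
8.0
scene {'camera_matrix': array([[455.70370814,   0.        , 247.00187003],
       [  0.        , 455.70370814, 193.63856352],
       [  0.        ,   0.        ,   1.        ]]), 'R': array([[ 0.86929955, -0.49416442, -0.01094618],
       [-0.32311232, -0.55135913, -0.76915638],
       [ 0.37405444,  0.67216414, -0.63896686]]), 't': array([-490.86582905,  198.48443657,  928.4559851 ])}
top {'camera_matrix': array([[350.3755641 ,   0.        , 255.94680851],
       [  0.        , 350.3755641 , 196.4777812 ],
       [  0.        ,   0.        ,   1.        ]]), 'R': array([[ 0.02052327, -0.99966315,  0.01588639],
       [-0.98399361, -0.02300983, -0.17671197],
       [ 0.17701799, -0.0120054 , -0.98413439]]), 't': array([-80.65991274, 539.83428029, 840.50398527])}
```

View pics/scene0.png

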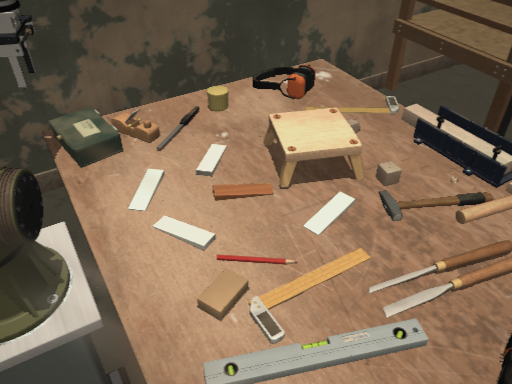

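View pics/top0.png

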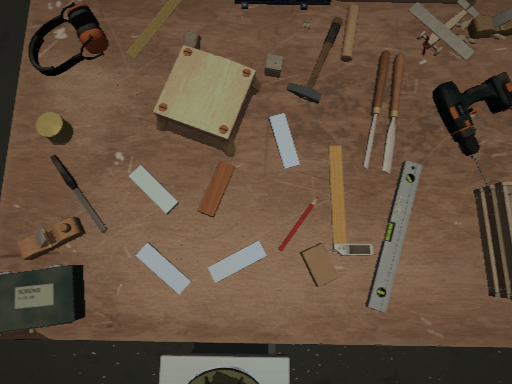

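Candidates with the wedge's shape (top view): brown wooden at (217,188); pale or white ones at (153,189), (163,267), (237,261) and (284,140). The brown one is wooden and points at the stool foot near (231,147), so I choose it. Next, one close crop to check.

```bash
cat > h.py <<'E'
import numpy as np,cv2
from workcell import readout,camera,camera_info
def ray(n,uv,z):
    i=camera_info(n);K,R,t=map(np.asarray,(i["camera_matrix"],i["R"],i["t"]))
    d=R.T@np.linalg.inv(K)@np.array([uv[0],uv[1],1.]);c=-R.T@t
    return c+d*(z-c[2])/d[2]
def proj(n,X):
    i=camera_info(n);K,R,t=map(np.asarray,(i["camera_matrix"],i["R"],i["t"]))
    p=K@(R@np.asarray(X,float)+t);return p[:2]/p[2]
E
python3 - <<'E'
import cv2,numpy as np
a=cv2.imread("pics/top0.png");b=cv2.imread("pics/scene0.png")
c=cv2.resize(a[40:225,150:270],None,fx=3.2,fy=3.2,interpolation=cv2.INTER_CUBIC)
d=cv2.resize(b[95:210,200:375],None,fx=2.3,fy=2.3,interpolation=cv2.INTER_CUBIC)
o=np.zeros((600,800,3),np.uint8);o[:c.shape[0],:c.shape[1]]=c[:600];o[:d.shape[0],390:390+d.shape[1]]=d
cv2.imwrite("pics/crop0.png",o)
from h import *
for n,im in(("top",a),("scene",b)):
    h=cv2.cvtColor(im,cv2.COLOR_BGR2HSV)
    (x,y)=(217,188) if n=="top" else (242,191)
    print(n,h[y,x],h[y-5:y+6:5,x-5:x+6:5].reshape(-1,3).tolist(), h[y+8,x-18],h[y-8 if n=="top" else y+15,x-25])
E
```

```text
top [ 12 157 125] [[11, 156, 111], [11, 158, 123], [12, 159, 117], [12, 160, 116], [12, 157, 125], [11, 155, 123], [12, 156, 119], [11, 157, 115], [12, 157, 125]] [ 14  98 125] [ 13 108 118]
scene [ 12 152 169] [[12, 152, 166], [11, 153, 167], [12, 152, 168], [12, 152, 170], [12, 152, 169], [11, 152, 171], [11, 152, 89], [12, 152, 89], [12, 152, 94]] [ 11 127  84] [ 14  96 189]
```

View pics/crop0.png

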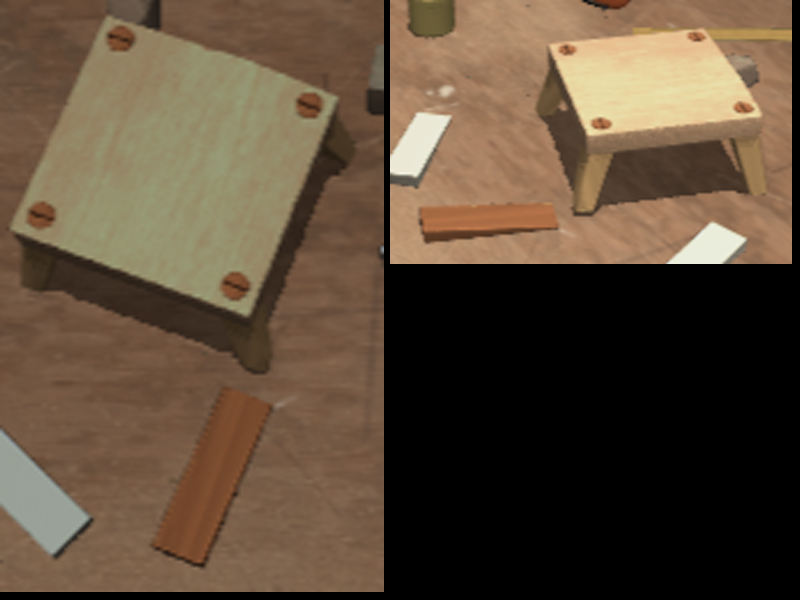

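Run:
```python
from h import *
a=cv2.imread("pics/top0.png");b=cv2.imread("pics/scene0.png")
h=cv2.cvtColor(a,cv2.COLOR_BGR2HSV)
m=cv2.inRange(h,(5,135,60),(16,255,255));m[:160]=0;m[225:]=0;m[:,:190]=0;m[:,245:]=0
c=max(cv2.findContours(m,cv2.RETR_EXTERNAL,cv2.CHAIN_APPROX_NONE)[0],key=cv2.contourArea)
r=cv2.minAreaRect(c);B=cv2.boxPoints(r);print("wedge top px",r,B.tolist())
pts=sorted(B.tolist(),key=lambda p:p[1])
tip=[ray("top",p,2) for p in pts[:2]];but=[ray("top",p,16) for p in pts[2:]]
t=np.mean(tip,0);u=np.mean(but,0);print("tip",t,"butt",u,"len",np.linalg.norm(t-u),"yaw",np.degrees(np.arctan2(*(t-u)[[1,0]])), "w",np.linalg.norm(tip[0]-tip[1]),np.linalg.norm(but[0]-but[1]))
# seat
m=cv2.inRange(h,(14,30,130),(45,140,255));m[:35]=0;m[160:]=0;m[:,:140]=0;m[:,270:]=0
m=cv2.morphologyEx(m,cv2.MORPH_OPEN,np.ones((5,5)))
m=cv2.morphologyEx(m,cv2.MORPH_CLOSE,np.ones((7,7)))
c=max(cv2.findContours(m,cv2.RETR_EXTERNAL,cv2.CHAIN_APPROX_NONE)[0],key=cv2.contourArea)
P=np.array([ray("top",p[0],100)[:2] for p in c],np.float32)
r=cv2.minAreaRect(P);print("seat world",r,cv2.boxPoints(r).tolist())
# scene blob screws check
for n,uv in(("scene",[(201/1,0)]),):pass
s=[(600,124),(743,107),(568,50),(696,37)]
for x,y in s:print("scene screw",ray("scene",(200+(x-390)/2.3,95+y/2.3),100))
for x,y in[(236,286),(310,105),(41,215),(120,38)]:print("top screw",ray("top",(150+x/3.2,40+y/3.2),100))
hs=cv2.cvtColor(b,cv2.COLOR_BGR2HSV)
m=cv2.inRange(hs,(5,135,40),(16,255,255));m[:180]=0;m[203:]=0;m[:,:205]=0;m[:,278:]=0
c=max(cv2.findContours(m,cv2.RETR_EXTERNAL,cv2.CHAIN_APPROX_NONE)[0],key=cv2.contourArea)
print(c[:,0].min(0),c[:,0].max(0))
for uv in[(390,0)]:pass
# crop pixel of wedge in scene: butt near-bottom(425,241) ,butt top corners(420,208),(425,233); tip (555,205),(557,228)
f=lambda x,y:(200+(x-390)/2.3,95+y/2.3)
print("scene wedge tip",ray("scene",f(555,205),2),ray("scene",f(557,228),2),"butt",ray("scene",f(420,208),16),ray("scene",f(425,233),16))
print("foot scene bottom",ray("scene",f(583,212),6))
```

```text
wedge top px ((215.96400451660156, 188.052001953125), (17.19121551513672, 54.79854965209961), 23.38521957397461) [[197.1993865966797, 209.78892517089844], [218.9495391845703, 159.49168395996094], [234.72862243652344, 166.31507873535156], [212.9784698486328, 216.61231994628906]]
tip [640.68766685  11.62725896   2.        ] butt [500.03463358  62.36092927  16.        ] len 150.17716561240195 yaw -19.834417650817077 w 47.08331750114925 45.12890412998986
seat world ((803.4884643554688, 67.23182678222656), (198.79226684570312, 200.20587158203125), 70.71761322021484) [[676.1780395507812, 6.467979431152344], [865.1528930664062, -59.64484786987305], [930.7988891601562, 127.99567413330078], [741.8240356445312, 194.10850524902344]]
scene screw [699.83278165  12.33964121 100.        ]
scene screw [854.1729433  -40.06127016 100.        ]
scene screw [754.75844443 162.65443289 100.        ]
scene screw [905.41132174 109.37531917 100.        ]
top screw [698.78602503  14.8179958  100.        ]
top screw [852.00192182 -38.46747494 100.        ]
top screw [752.89946681 168.58331746 100.        ]
top screw [905.87781217 115.58364537 100.        ]
[213 183] [272 199]
scene wedge tip [650.49313431  20.81735321   2.        ] [630.8518666  -14.75381166   2.        ] butt [509.23377758  77.13885086  16.        ] [494.75215972  35.7710162   16.        ]
foot scene bottom [667.99692513  -9.79494639   6.        ]
```

The crop confirms it: the brown wedge's thin end points at the short foot. Measured values:
- **Wedge:** butt about (500, 62), tip about (641, 12), yaw -19.8°.
- **Stool:** origin about (672, 4), yaw -19.3°.

The tool's y axis already lies across the push direction, so pushing is along tool -x. I'll move behind the butt in two legs.

```bash
python3 -m pendant '[[0,0,0,-2,-1.5,0,1],[0,0,0,-5,-4,0,1],[0,0,0,-8,-6.5,0,1],[0,0,0,-11,-9,1,1],[0,0,0,-14,-11,2,1],[0,0,0,-17,-13.5,3,1],[0,0,0,-19,-15.5,4,1],[0,0,0,-20,-16,5,1]]'
python3 -m pendant '[[0,0,0,-2,-1.5,0,1],[0,0,0,-5,-4,1,1],[0,0,0,-9,-7,3,1],[0,0,0,-13,-10,5,1],[0,0,0,-17,-13,7,1],[0,0,0,-20,-15,8,1],[0,0,-0.008,-21.4,-16.1,9,1],[0,0,-0.008,-21.4,-16.1,9,1]]'
python3 -c "
from workcell import readout;o=readout.observe();print(o['tcp_pos'],o['ee_rot'],o['ft_force'],o['gripper_width'])"
```

```text
clock: 0.9
tcp_pos: [321.6, 296.8, 163.0]
ee_rot: [-0.0, 0.174, 0.985, -0.0]
ft_force: [0.0, -0.8, -0.2]
gripper_width: 33.5
clock: 1.7
tcp_pos: [467.6, 72.9, 71.8]
ee_rot: [-0.001, 0.17, 0.985, -0.0]
ft_force: [0.2, 0.3, 0.6]
gripper_width: 10.2
[467.62831009  72.94340544  71.78734983] [-1.16729508e-03  1.70297162e-01  9.85392018e-01 -2.93128724e-04] [0.19319509 0.33271737 0.64712164] 10.175060204025439
```

```bash
python3 -m pendant '[[0,0,0,0,0,1.5,1],[0,0,0,0,0,3,1],[0,0,0,0,0,4.5,1],[0,0,0,0,0,5.5,1],[0,0,0,0,0,5.9,1],[0,0,0,0,0,5.9,1],[0,0,0,0,0,5.9,1]]'
python3 - <<'E'
from h import *
p,d=camera("scene");q,d=camera("top")
o=np.zeros((600,800,3),np.uint8)
c=cv2.resize(p[95:225,190:375,::-1],None,fx=4.3,fy=4.3);o[:min(600,c.shape[0]),:795]=c[:600,:795]
cv2.imwrite("pics/s1.png",o)
cv2.imwrite("pics/t1.png",cv2.resize(q[60:260,130:330,::-1],None,fx=3,fy=3))
print(readout.observe()['ft_force'],readout.observe()['tcp_pos'])
E
```

```text
clock: 2.4
tcp_pos: [467.6, 74.5, 15.0]
ee_rot: [0.0, 0.169, 0.986, 0.0]
ft_force: [0.3, -0.4, 0.6]
gripper_width: 9.9
[ 0.54260715 -0.00156142  0.61026161] [467.60395894  74.29495646  15.04825732]
```

View pics/s1.png

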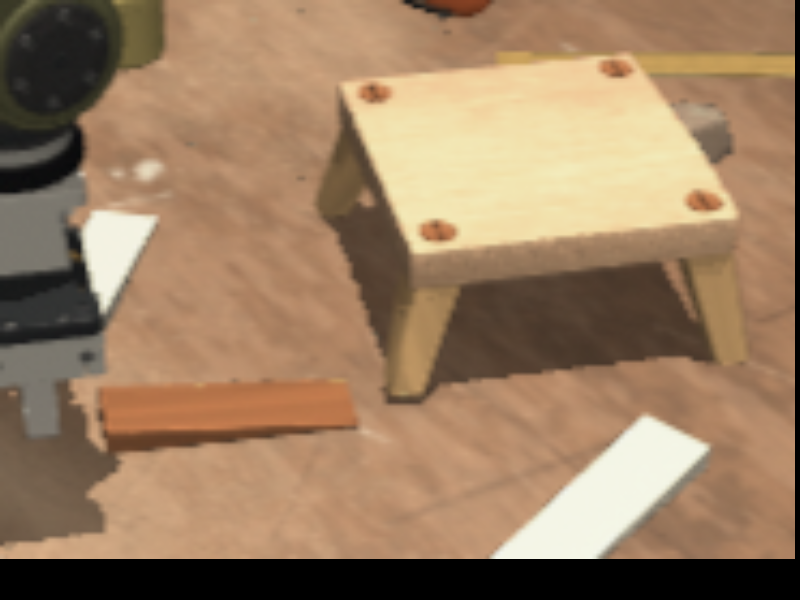

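View pics/t1.png

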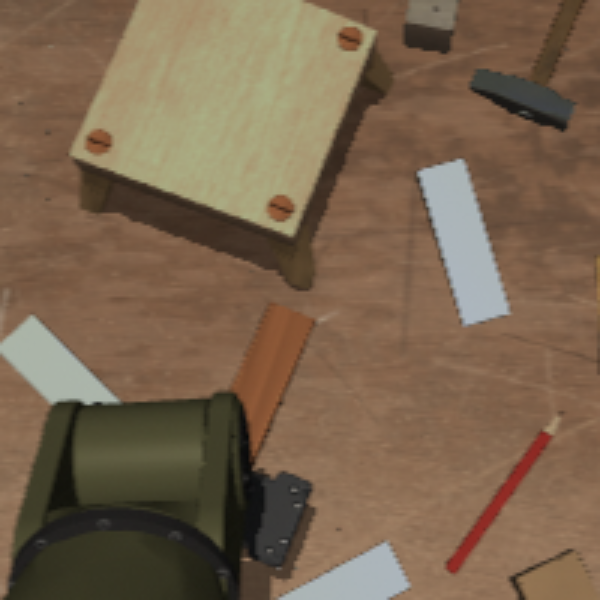

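Everything is as planned: fingers behind the butt, wedge at scene crop (230,415), foot at (405,390). Lowering slightly and closing the gap to the butt.

```bash
cat > f.py <<'E'
import sys
from h import *
o=readout.observe();F=o['ft_force'];t=o['tcp_pos'];p=np.array([.942,-.335])
push=-(F[:2]@p);print("t%.1f push %.2f Fz %.2f along %.1f z %.1f"%(o['clock'],push,F[2],(t[:2]-[467.6,74.3])@p,t[2]))
sys.exit(push>float(sys.argv[1]) if len(sys.argv)>1 else 0)
E
python3 -m pendant '[[0,0,0,0,0,0.15,1],[0,0,0,0,0,0.3,1],[0,0,0,-0.5,0,0.3,1],[0,0,0,-1,0,0.3,1],[0,0,0,-1.5,0,0.3,1],[0,0,0,-1.8,0,0.3,1],[0,0,0,-2,0,0.3,1],[0,0,0,-2,0,0.3,1]]' >/dev/null; python3 f.py 3 &&
python3 -m pendant '[[0,0,0,-0.2,0,0,1],[0,0,0,-0.4,0,0,1],[0,0,0,-0.6,0,0,1],[0,0,0,-0.8,0,0,1],[0,0,0,-1,0,0,1],[0,0,0,-1,0,0,1]]' >/dev/null; python3 f.py 3 &&
python3 -m pendant '[[0,0,0,-0.2,0,0,1],[0,0,0,-0.4,0,0,1],[0,0,0,-0.6,0,0,1],[0,0,0,-0.8,0,0,1],[0,0,0,-1,0,0,1],[0,0,0,-1,0,0,1]]' >/dev/null; python3 f.py 3
python3 -c "
from h import *
p,d=camera('scene');cv2.imwrite('pics/s2.png',cv2.resize(p[95:225,190:375,::-1],None,fx=4.3,fy=4.3))"
```

```text
t3.3 push -0.32 Fz -0.19 along 19.9 z 11.4
t3.3 push -0.32 Fz -0.19 along 19.9 z 11.4
t3.3 push -0.32 Fz -0.19 along 19.9 z 11.4False
False
False
```

View pics/s2.png

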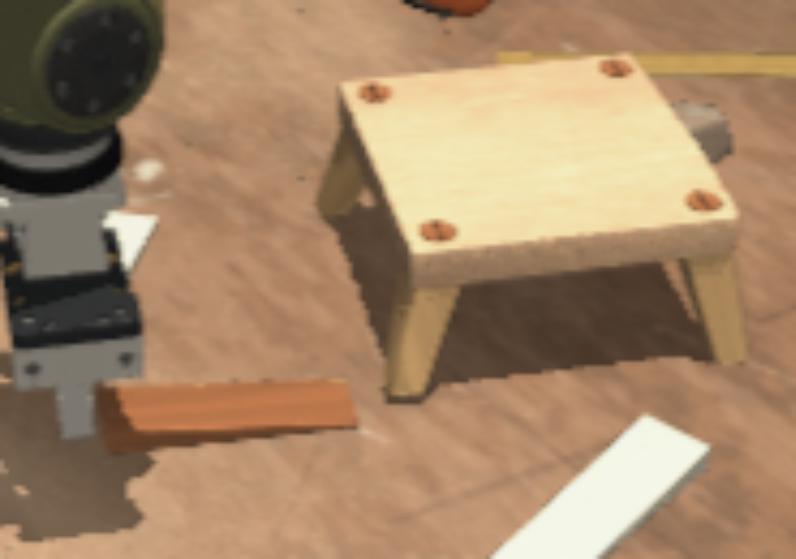

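The fingers (70,420) stand just behind the butt (105,425). Fixing the check's exit code, then pushing on in stages.

```bash
sed -i 's/sys.exit(push/sys.exit(int(push/; s/ if len/) if len/' f.py
python3 -m pendant '[[0,0,0,-0.2,0,0,1],[0,0,0,-0.4,0,0,1],[0,0,0,-0.6,0,0,1],[0,0,0,-0.8,0,0,1],[0,0,0,-1,0,0,1],[0,0,0,-1,0,0,1]]' >/dev/null; python3 f.py 3 &&
python3 -m pendant '[[0,0,0,-0.2,0,0,1],[0,0,0,-0.4,0,0,1],[0,0,0,-0.6,0,0,1],[0,0,0,-0.8,0,0,1],[0,0,0,-1,0,0,1],[0,0,0,-1,0,0,1]]' >/dev/null; python3 f.py 3 &&
python3 -m pendant '[[0,0,0,-0.2,0,0,1],[0,0,0,-0.4,0,0,1],[0,0,0,-0.6,0,0,1],[0,0,0,-0.8,0,0,1],[0,0,0,-1,0,0,1],[0,0,0,-1,0,0,1]]' >/dev/null; python3 f.py 3
python3 -c "
from h import *
p,d=camera('scene');cv2.imwrite('pics/s3.png',cv2.resize(p[95:225,190:375,::-1],None,fx=4.3,fy=4.3))"
```

```text
t4.0 push -0.18 Fz 0.02 along 29.9 z 11.4
t4.5 push -0.86 Fz -0.12 along 40.0 z 11.5
t5.2 push -0.65 Fz 0.17 along 50.0 z 11.4
```

View pics/s3.png

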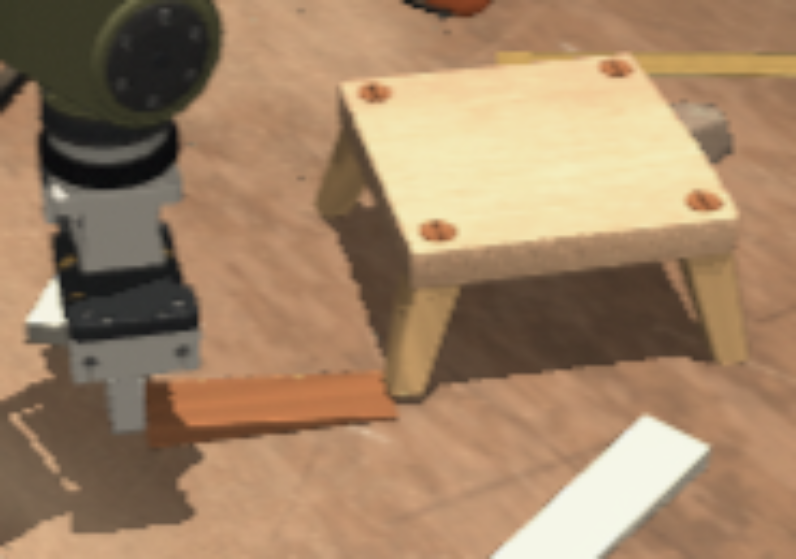

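The tip (380,395) has reached the front edge of the foot (395,385). The earliest possible snug point is about 20 mm further, so I go 14 mm, then millimetre steps with a force stop.

```bash
python3 -m pendant '[[0,0,0,-0.2,0,0,1],[0,0,0,-0.4,0,0,1],[0,0,0,-0.6,0,0,1],[0,0,0,-0.7,0,0,1],[0,0,0,-0.7,0,0,1]]' >/dev/null; python3 f.py 2.2 &&
python3 -m pendant '[[0,0,0,-0.2,0,0,1],[0,0,0,-0.4,0,0,1],[0,0,0,-0.6,0,0,1],[0,0,0,-0.7,0,0,1],[0,0,0,-0.7,0,0,1]]' >/dev/null; python3 f.py 2.2 &&
python3 -m pendant '[[0,0,0,-0.05,0,0,1],[0,0,0,-0.1,0,0,1]]' >/dev/null; python3 f.py 2.2 &&
python3 -m pendant '[[0,0,0,-0.05,0,0,1],[0,0,0,-0.1,0,0,1]]' >/dev/null; python3 f.py 2.2 &&
python3 -m pendant '[[0,0,0,-0.05,0,0,1],[0,0,0,-0.1,0,0,1]]' >/dev/null; python3 f.py 2.2 &&
python3 -m pendant '[[0,0,0,-0.05,0,0,1],[0,0,0,-0.1,0,0,1]]' >/dev/null; python3 f.py 2.2 &&
python3 -m pendant '[[0,0,0,-0.05,0,0,1],[0,0,0,-0.1,0,0,1]]' >/dev/null; python3 f.py 2.2 &&
python3 -m pendant '[[0,0,0,-0.05,0,0,1],[0,0,0,-0.1,0,0,1]]' >/dev/null; python3 f.py 2.2 &&
python3 -m pendant '[[0,0,0,-0.05,0,0,1],[0,0,0,-0.1,0,0,1]]' >/dev/null; python3 f.py 2.2 &&
python3 -m pendant '[[0,0,0,-0.05,0,0,1],[0,0,0,-0.1,0,0,1]]' >/dev/null; python3 f.py 2.2
```

```text
t5.7 push -0.18 Fz -0.74 along 56.8 z 11.4
t6.2 push -0.11 Fz 0.66 along 63.9 z 11.4
t6.4 push 0.83 Fz -0.15 along 64.7 z 11.4
t6.6 push 0.86 Fz -0.27 along 65.7 z 11.4
t6.8 push 0.01 Fz -0.29 along 66.7 z 11.4
t7.0 push -0.44 Fz -0.39 along 67.7 z 11.4
t7.2 push 0.20 Fz 0.32 along 68.8 z 11.5
t7.4 push 0.76 Fz 1.25 along 69.8 z 11.4
t7.6 push 0.74 Fz -0.89 along 70.7 z 11.4
t7.8 push 0.24 Fz 0.46 along 71.7 z 11.4
```

```bash
set -e; 
python3 -m pendant '[[0,0,0,-0.05,0,0,1],[0,0,0,-0.1,0,0,1]]' >/dev/null; python3 f.py 2.2
python3 -m pendant '[[0,0,0,-0.05,0,0,1],[0,0,0,-0.1,0,0,1]]' >/dev/null; python3 f.py 2.2
python3 -m pendant '[[0,0,0,-0.05,0,0,1],[0,0,0,-0.1,0,0,1]]' >/dev/null; python3 f.py 2.2
python3 -m pendant '[[0,0,0,-0.05,0,0,1],[0,0,0,-0.1,0,0,1]]' >/dev/null; python3 f.py 2.2
python3 -m pendant '[[0,0,0,-0.05,0,0,1],[0,0,0,-0.1,0,0,1]]' >/dev/null; python3 f.py 2.2
python3 -m pendant '[[0,0,0,-0.05,0,0,1],[0,0,0,-0.1,0,0,1]]' >/dev/null; python3 f.py 2.2
python3 -m pendant '[[0,0,0,-0.05,0,0,1],[0,0,0,-0.1,0,0,1]]' >/dev/null; python3 f.py 2.2
python3 -m pendant '[[0,0,0,-0.05,0,0,1],[0,0,0,-0.1,0,0,1]]' >/dev/null; python3 f.py 2.2
python3 -m pendant '[[0,0,0,-0.05,0,0,1],[0,0,0,-0.1,0,0,1]]' >/dev/null; python3 f.py 2.2
python3 -m pendant '[[0,0,0,-0.05,0,0,1],[0,0,0,-0.1,0,0,1]]' >/dev/null; python3 f.py 2.2
python3 -m pendant '[[0,0,0,-0.05,0,0,1],[0,0,0,-0.1,0,0,1]]' >/dev/null; python3 f.py 2.2
python3 -m pendant '[[0,0,0,-0.05,0,0,1],[0,0,0,-0.1,0,0,1]]' >/dev/null; python3 f.py 2.2
python3 -m pendant '[[0,0,0,-0.05,0,0,1],[0,0,0,-0.1,0,0,1]]' >/dev/null; python3 f.py 2.2
python3 -m pendant '[[0,0,0,-0.05,0,0,1],[0,0,0,-0.1,0,0,1]]' >/dev/null; python3 f.py 2.2
python3 -m pendant '[[0,0,0,-0.05,0,0,1],[0,0,0,-0.1,0,0,1]]' >/dev/null; python3 f.py 2.2
python3 -m pendant '[[0,0,0,-0.05,0,0,1],[0,0,0,-0.1,0,0,1]]' >/dev/null; python3 f.py 2.2
python3 -m pendant '[[0,0,0,-0.05,0,0,1],[0,0,0,-0.1,0,0,1]]' >/dev/null; python3 f.py 2.2
python3 -m pendant '[[0,0,0,-0.05,0,0,1],[0,0,0,-0.1,0,0,1]]' >/dev/null; python3 f.py 2.2
```

```text
t8.0 push -0.00 Fz 1.27 along 72.7 z 11.4
t8.2 push 0.20 Fz -0.50 along 73.7 z 11.5
t8.4 push 0.46 Fz -0.10 along 74.8 z 11.4
t8.6 push 0.67 Fz -0.13 along 75.8 z 11.5
t8.8 push 0.31 Fz 0.47 along 76.7 z 11.5
t9.0 push 0.32 Fz -0.14 along 77.7 z 11.5
t9.2 push 0.48 Fz 0.11 along 78.8 z 11.5
t9.4 push 0.16 Fz 0.37 along 79.8 z 11.5
t9.6 push 0.35 Fz -0.44 along 80.7 z 11.4
t9.8 push 0.66 Fz -0.29 along 81.7 z 11.4
t10.0 push 0.34 Fz -1.08 along 82.7 z 11.4
t10.2 push 0.45 Fz -0.33 along 83.8 z 11.4
t10.4 push -0.30 Fz -0.42 along 84.8 z 11.5
t10.6 push 0.06 Fz -0.33 along 85.7 z 11.5
t10.8 push 0.43 Fz -0.42 along 86.8 z 11.4
t11.0 push 0.06 Fz -0.10 along 87.7 z 11.5
t11.2 push 0.64 Fz 0.45 along 88.7 z 11.4
t11.4 push 0.36 Fz 0.42 along 89.7 z 11.4
```

A quick look to check that the wedge is still on line under the foot.

```bash
python3 -c "
from h import *
p,d=camera('scene');cv2.imwrite('pics/s4.png',cv2.resize(p[95:225,190:375,::-1],None,fx=4.3,fy=4.3))"
```

```text
(no output)
```

View pics/s4.png

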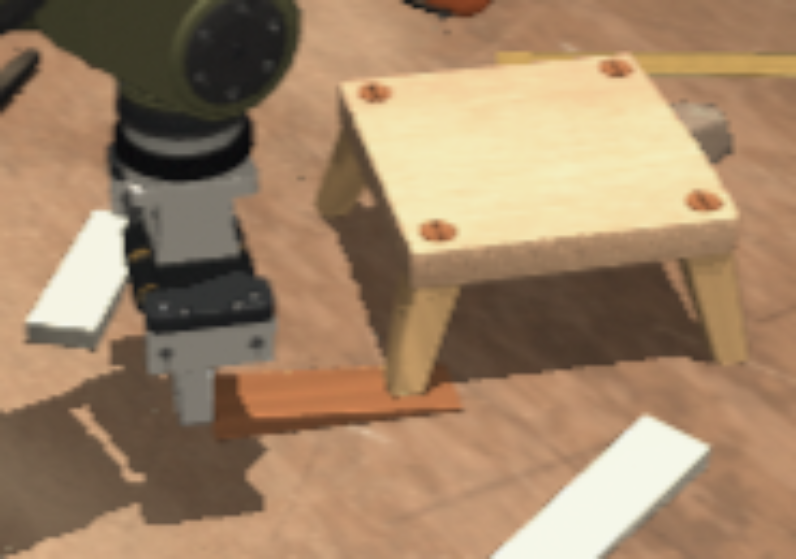

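The wedge lies centrally under the foot, its tip showing at (460,405) beyond the foot at (410,390). No resistance yet, so I continue.

```bash
set -e; 
python3 -m pendant '[[0,0,0,-0.05,0,0,1],[0,0,0,-0.1,0,0,1]]' >/dev/null; python3 f.py 2
python3 -m pendant '[[0,0,0,-0.05,0,0,1],[0,0,0,-0.1,0,0,1]]' >/dev/null; python3 f.py 2
python3 -m pendant '[[0,0,0,-0.05,0,0,1],[0,0,0,-0.1,0,0,1]]' >/dev/null; python3 f.py 2
python3 -m pendant '[[0,0,0,-0.05,0,0,1],[0,0,0,-0.1,0,0,1]]' >/dev/null; python3 f.py 2
python3 -m pendant '[[0,0,0,-0.05,0,0,1],[0,0,0,-0.1,0,0,1]]' >/dev/null; python3 f.py 2
python3 -m pendant '[[0,0,0,-0.05,0,0,1],[0,0,0,-0.1,0,0,1]]' >/dev/null; python3 f.py 2
python3 -m pendant '[[0,0,0,-0.05,0,0,1],[0,0,0,-0.1,0,0,1]]' >/dev/null; python3 f.py 2
python3 -m pendant '[[0,0,0,-0.05,0,0,1],[0,0,0,-0.1,0,0,1]]' >/dev/null; python3 f.py 2
python3 -m pendant '[[0,0,0,-0.05,0,0,1],[0,0,0,-0.1,0,0,1]]' >/dev/null; python3 f.py 2
python3 -m pendant '[[0,0,0,-0.05,0,0,1],[0,0,0,-0.1,0,0,1]]' >/dev/null; python3 f.py 2
python3 -m pendant '[[0,0,0,-0.05,0,0,1],[0,0,0,-0.1,0,0,1]]' >/dev/null; python3 f.py 2
python3 -m pendant '[[0,0,0,-0.05,0,0,1],[0,0,0,-0.1,0,0,1]]' >/dev/null; python3 f.py 2
python3 -m pendant '[[0,0,0,-0.05,0,0,1],[0,0,0,-0.1,0,0,1]]' >/dev/null; python3 f.py 2
python3 -m pendant '[[0,0,0,-0.05,0,0,1],[0,0,0,-0.1,0,0,1]]' >/dev/null; python3 f.py 2
python3 -m pendant '[[0,0,0,-0.05,0,0,1],[0,0,0,-0.1,0,0,1]]' >/dev/null; python3 f.py 2
python3 -m pendant '[[0,0,0,-0.05,0,0,1],[0,0,0,-0.1,0,0,1]]' >/dev/null; python3 f.py 2
python3 -m pendant '[[0,0,0,-0.05,0,0,1],[0,0,0,-0.1,0,0,1]]' >/dev/null; python3 f.py 2
python3 -m pendant '[[0,0,0,-0.05,0,0,1],[0,0,0,-0.1,0,0,1]]' >/dev/null; python3 f.py 2
```

```text
t11.7 push 0.13 Fz -0.58 along 90.7 z 11.5
t11.8 push -0.20 Fz -0.17 along 91.7 z 11.4
t12.1 push -0.20 Fz -0.31 along 92.7 z 11.5
t12.2 push 0.60 Fz -0.07 along 93.7 z 11.4
t12.4 push -0.44 Fz -0.27 along 94.7 z 11.5
t12.7 push 0.04 Fz 1.15 along 95.8 z 11.5
t12.8 push 1.06 Fz 0.08 along 96.7 z 11.4
t13.1 push -0.70 Fz -0.50 along 97.7 z 11.5
t13.2 push 0.08 Fz 0.83 along 98.7 z 11.5
t13.4 push -0.24 Fz 0.16 along 99.8 z 11.4
t13.7 push 2.24 Fz 0.29 along 100.6 z 11.4
```

Contact at 100.6 mm of travel. Now half-millimetre steps up to snug, about 5 N.

```bash
set -e; 
python3 -m pendant '[[0,0,0,0,0,0,1]]' >/dev/null; python3 f.py 4.2
python3 -m pendant '[[0,0,0,-0.03,0,0,1],[0,0,0,-0.03,0,0,1]]' >/dev/null; python3 f.py 4.2
python3 -m pendant '[[0,0,0,-0.03,0,0,1],[0,0,0,-0.03,0,0,1]]' >/dev/null; python3 f.py 4.2
python3 -m pendant '[[0,0,0,-0.03,0,0,1],[0,0,0,-0.03,0,0,1]]' >/dev/null; python3 f.py 4.2
python3 -m pendant '[[0,0,0,-0.03,0,0,1],[0,0,0,-0.03,0,0,1]]' >/dev/null; python3 f.py 4.2
```

```text
t13.8 push 1.21 Fz 0.03 along 100.7 z 11.4
t13.9 push 2.34 Fz 0.86 along 100.9 z 11.4
t14.2 push 2.31 Fz 1.03 along 101.2 z 11.4
t14.3 push 3.16 Fz 2.55 along 101.5 z 11.4
t14.6 push 5.60 Fz 2.25 along 101.7 z 11.4
```

```bash
set -e; 
python3 -m pendant '[[0,0,0,0,0,0,1]]' >/dev/null; python3 f.py
python3 -m pendant '[[0,0,0,0,0,0,1]]' >/dev/null; python3 f.py
python3 -m pendant '[[0,0,0,0,0,0,1]]' >/dev/null; python3 f.py
```

```text
t14.7 push 4.66 Fz 2.28 along 101.7 z 11.4
t14.8 push 5.29 Fz 2.67 along 101.7 z 11.4
t14.8 push 5.60 Fz 2.54 along 101.7 z 11.4
```

A steady 5.2 N or so, which is within the snug range. Backing off gently and looking.

```bash
set -e; 
python3 -m pendant '[[0,0,0,0.05,0,0,1],[0,0,0,0.2,0,0,1],[0,0,0,0.6,0,0,1],[0,0,0,1.2,0,0,1],[0,0,0,2,0,0,1],[0,0,0,2,0,0,1]]' ; python3 f.py
python3 - <<'E'
from h import *
p,d=camera("scene");q,d2=camera("top")
cv2.imwrite('pics/s5.png',cv2.resize(p[95:225,190:375,::-1],None,fx=4.3,fy=4.3))
cv2.imwrite('pics/t5.png',q[:,:,::-1])
a=q[:,:,::-1]
h=cv2.cvtColor(np.ascontiguousarray(a),cv2.COLOR_BGR2HSV)
m=cv2.inRange(h,(14,30,130),(45,140,255));m[:35]=0;m[160:]=0;m[:,:140]=0;m[:,270:]=0
m=cv2.morphologyEx(m,cv2.MORPH_OPEN,np.ones((5,5)));m=cv2.morphologyEx(m,cv2.MORPH_CLOSE,np.ones((7,7)))
c=max(cv2.findContours(m,cv2.RETR_EXTERNAL,cv2.CHAIN_APPROX_NONE)[0],key=cv2.contourArea)
print(cv2.minAreaRect(np.array([ray("top",x[0],100)[:2] for x in c],np.float32)))
E
```

```text
clock: 15.45
tcp_pos: [543.8, 47.1, 11.4]
ee_rot: [-0.0, 0.169, 0.986, -0.0]
ft_force: [-0.6, -0.2, 0.4]
gripper_width: 10.2
t15.4 push 0.51 Fz 0.39 along 80.9 z 11.4
((803.4793701171875, 66.8795166015625), (201.58932495117188, 202.13807678222656), 70.69728088378906)
```

View pics/s5.png

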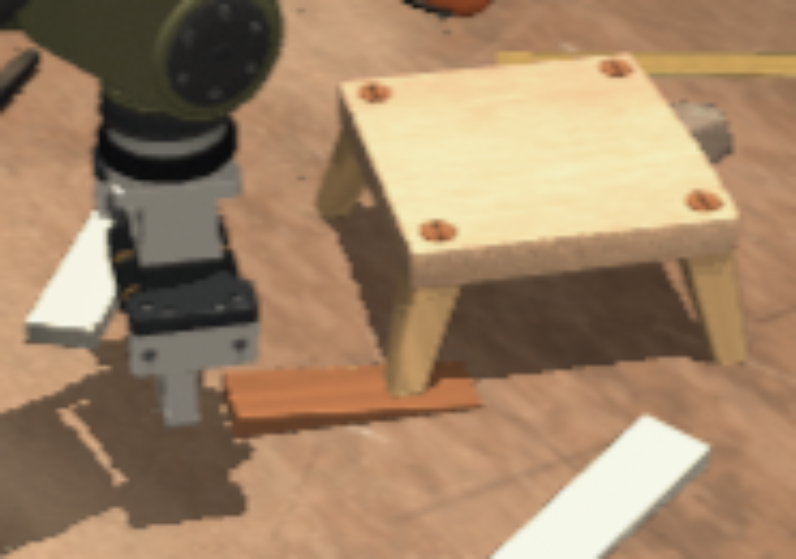

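The stool hasn't moved (seat centre within 0.4 mm) and the wedge stays put: butt at (230,405), tip at (478,400) past the foot. Rising, then over to the seat corner.

```bash
set -e; 
python3 -m pendant '[[0,0,0,0,0,-2,1],[0,0,0,0,0,-5,1],[0,0,0,0,0,-8,1],[0,0,0,0,0,-11,0.5],[0,0,0,0,0,-13.5,0],[0,0,0,0,0,-14.5,0],[0,0,0,0,0,-14.5,0],[0,0,0,0,0,-14.5,0]]'
python3 -m pendant '[[0,0,0,-2.5,0.4,0,0],[0,0,0,-6,0.9,0,0],[0,0,0,-9.5,1.4,0,0],[0,0,0,-13,1.9,0,0],[0,0,0,-15,2.2,0,0],[0,0,0,-15.6,2.3,0,0],[0,0,0,-15.6,2.3,0,0],[0,0,0,-15.6,2.3,0,0]]'
python3 -m pendant '[[0,0,0,0,0,1,0],[0,0,0,0,0,2,0],[0,0,0,0,0,2.8,0],[0,0,0,0,0,3.6,0],[0,0,0,0,0,3.6,0],[0,0,0,0,0,3.6,0]]'
python3 - <<'E'
from h import *
p,d=camera("scene")
cv2.imwrite('pics/s6.png',cv2.resize(p[75:225,190:375,::-1],None,fx=4,fy=4))
print(readout.observe()['tcp_pos'],readout.observe()['ft_force'])
E
```

```text
clock: 16.35
tcp_pos: [544.4, 46.7, 155.2]
ee_rot: [-0.001, 0.169, 0.986, -0.0]
ft_force: [0.7, -0.3, -1.0]
gripper_width: 0.4
clock: 17.15
tcp_pos: [698.7, 16.7, 155.8]
ee_rot: [-0.001, 0.169, 0.986, -0.0]
ft_force: [0.3, -0.0, 0.9]
gripper_width: 0.7
clock: 17.75
tcp_pos: [699.5, 16.5, 120.4]
ee_rot: [-0.0, 0.169, 0.986, -0.0]
ft_force: [-0.4, 0.9, 0.5]
gripper_width: 0.5
[699.66439981  16.46861631 120.78323783] [-0.20222909 -0.04546134  0.7141026 ]
```

View pics/s6.png

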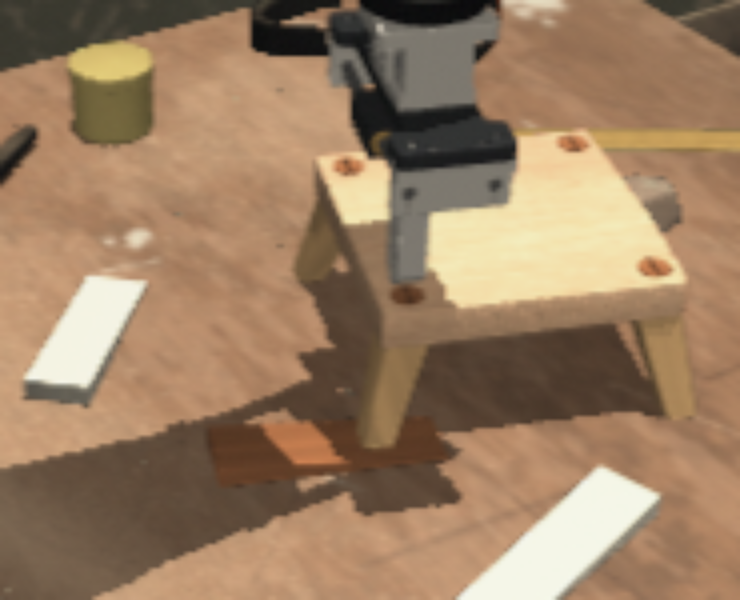

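The fingertips (408,270) stand right over the corner screw (407,293). Descending slowly to press.

```bash
cat > g.py <<'E'
import sys
from h import *
o=readout.observe();F=o['ft_force'];print("t%.1f F %s tcp %s"%(o['clock'],F.round(2),o['tcp_pos'].round(1)))
sys.exit(int(F[2]>float(sys.argv[1])))
E
set -e
python3 -m pendant '[[0,0,0,0,0,0.25,0],[0,0,0,0,0,0.5,0],[0,0,0,0,0,0.75,0],[0,0,0,0,0,0.95,0],[0,0,0,0,0,1,0],[0,0,0,0,0,1,0]]'>/dev/null; python3 g.py 6
python3 -m pendant '[[0,0,0,0,0,0.05,0],[0,0,0,0,0,0.05,0]]'>/dev/null; python3 g.py 6
python3 -m pendant '[[0,0,0,0,0,0.05,0],[0,0,0,0,0,0.05,0]]'>/dev/null; python3 g.py 6
python3 -m pendant '[[0,0,0,0,0,0.05,0],[0,0,0,0,0,0.05,0]]'>/dev/null; python3 g.py 6
python3 -m pendant '[[0,0,0,0,0,0.05,0],[0,0,0,0,0,0.05,0]]'>/dev/null; python3 g.py 6
python3 -m pendant '[[0,0,0,0,0,0.05,0],[0,0,0,0,0,0.05,0]]'>/dev/null; python3 g.py 6
python3 -m pendant '[[0,0,0,0,0,0.05,0],[0,0,0,0,0,0.05,0]]'>/dev/null; python3 g.py 6
python3 -m pendant '[[0,0,0,0,0,0.05,0],[0,0,0,0,0,0.05,0]]'>/dev/null; python3 g.py 6
python3 -m pendant '[[0,0,0,0,0,0.05,0],[0,0,0,0,0,0.05,0]]'>/dev/null; python3 g.py 6
python3 -m pendant '[[0,0,0,0,0,0.05,0],[0,0,0,0,0,0.05,0]]'>/dev/null; python3 g.py 6
```

```text
t18.4 F [-0.1   0.68  0.34] tcp [699.5  16.5 110.3]
t18.6 F [-0.44  0.11  0.16] tcp [699.5  16.5 110. ]
t18.8 F [ 0.52 -0.3  -0.72] tcp [699.5  16.5 109.4]
t19.0 F [-0.25  0.73  0.75] tcp [699.5  16.5 108.9]
t19.2 F [ 0.01 -0.4   0.08] tcp [699.5  16.5 108.4]
t19.4 F [-2.63  0.11  4.32] tcp [699.5  16.5 108.3]
t19.6 F [-3.74 -0.26  6.18] tcp [699.6  16.5 108.3]
```

Contact at z = 108.3 with no give. A sideways component is building (-3.7 N), so I ease back slightly while pressing on.

```bash
python3 -m pendant '[[0,0,0,0.04,0,0.03,0],[0,0,0,0.04,0,0.03,0],[0,0,0,0.04,0,0.03,0]]'>/dev/null; python3 g.py 60
python3 -m pendant '[[0,0,0,0,0,0,0],[0,0,0,0,0,0,0]]'>/dev/null; python3 g.py 60
```

```text
t19.9 F [-1.49 -0.69  8.33] tcp [699.5  16.5 108.3]
t20.1 F [-1.95 -0.76  8.62] tcp [699.5  16.5 108.3]
```

```bash
python3 -m pendant '[[0,0,0,0.03,0,0.03,0],[0,0,0,0.06,0,0.06,0],[0,0,0,0.06,0,0.06,0]]'>/dev/null; python3 g.py 60
python3 -m pendant '[[0,0,0,0,0,0,0],[0,0,0,0,0,0,0],[0,0,0,0,0,0,0]]'>/dev/null; python3 g.py 60
python3 - <<'E'
from h import *
p,d=camera("scene")
cv2.imwrite('pics/s7.png',cv2.resize(p[75:225,190:375,::-1],None,fx=4,fy=4))
E
python3 g.py 60
```

```text
t20.4 F [ 0.56 -0.94  9.5 ] tcp [699.5  16.5 108.2]
t20.7 F [-1.2  -2.51 10.44] tcp [699.4  16.5 108.2]
t20.8 F [ 0.46 -1.64  9.99] tcp [699.4  16.5 108.2]
```

View pics/s7.png

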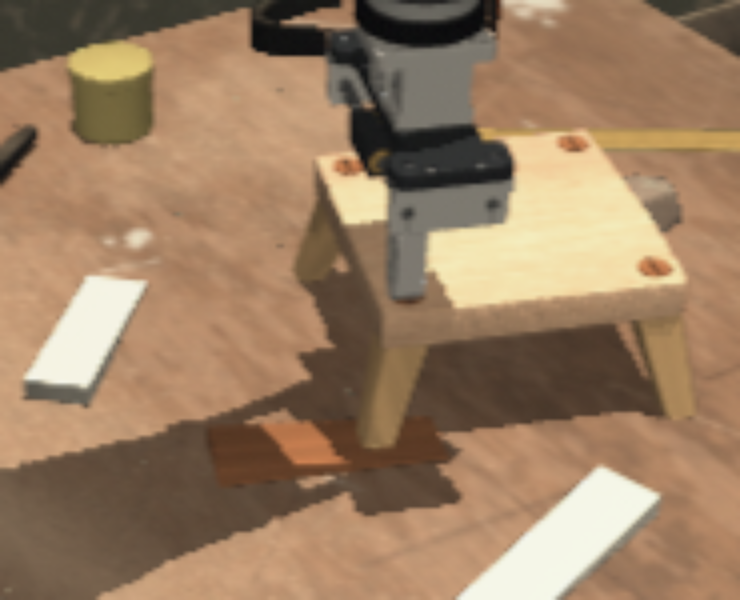

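The fingers press on the corner at (407,293), the seat is level and the wedge is still under the foot at (380,440). The press holds at about 10 N with only 0.1 mm of give. Handing in.

```bash
python3 -c "
from workcell import job;print(job.sign_off())"
```

```text
the job is handed in; nothing more can be done
None
```

I pushed the brown wedge under the short foot until it was snug, then pressed down on the seat corner above it. I handed the job in while still pressing, at about 21 s of the 48 s. No verdict was reported.

- **Snug:** the push stayed below about 1 N until the wedge met the foot. It then climbed within about 1 mm to a steady 4.7 to 5.6 N, where I stopped and backed the fingers off.
- **Stool position:** a top view after backing off put the seat centre within 0.4 mm of its first measured position. I did not repeat this while pressing.
- **Press:** about 10 N within a few millimetres of the seat corner, and the fingertips sank only 0.1 mm between 4 N and 10 N. An early sideways force of 3.7 N was eased to between about 1.5 and 3 N.
- **Not measured:** I could not read the wedge's load or the stool's tilt directly. I inferred both from the push force, the lack of give and the pictures.
- **Other things:** I touched nothing else, but did not re-measure where the pencil, try square and sanding block lie.

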